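# Set and lock the pencil arm over the banding wheel

## Robot

A 6-joint arm with a two-finger parallel gripper is mounted at the origin on the work surface. World frame = base frame: x ahead of the robot, y to its left, z up, the work surface at z = 0. Lengths are in mm, angles in degrees, forces in N, time in s.
With the tool pointing down it reaches from about 300 to 850 mm from the base axis. Payload 4.2 kg.
Tool frame: the origin (TCP) lies midway between the tips of the shut fingers; the grasp point (between the pads) lies 19 mm behind it; z points along the fingers, y is the line along which they close (so a half turn about z gives the same grasp; the last joint's range is limited). The gripper opens to 91 mm and grips with 3 to 60 N. Pads are 32 mm wide; open, the fingers measure 118 mm over their backs; the gripper's body (76 mm by 178 mm) begins 60 mm behind the grasp point.
Start: joints at [-70.646, 18.312, 89.639, -0, 72.044, -1.146], TCP at [201.378, -538.603, 182.776] pointing down, gripper open.
Joint ranges: [-177.97, 177.97], [-48.28, 115.42], [12.27, 149.76], [-77.06, 257.06], [2.81, 150.46], [-146.56, 146.56]. Speed limits (degrees/s): [147.25, 147.25, 180, 180, 180, 180].

## Interface

Orientations are given as [roll, pitch, yaw] about the fixed x, y, z axes, in that order (R = Rz(yaw) Ry(pitch) Rx(roll)).
In Python, from workcell import env gives the robot as it stands.
- The arm moves only by the shell command python3 -m jog 'ROWS' [FORCE]. ROWS is a JSON object of lists of equal length, an entry for each row: "jaw": the finger opening in mm, from 0 to 91.2; "slide": the shift along the tool's x, y, z in units of 30 mm (1.0 is 30 mm), a list of three; "spin": the turn about the tool's z in units of 8 degrees (1.0 is 8 degrees). In form: {"jaw": [jaw, ...], "slide": [[dx, dy, dz], ...], "spin": [spin, ...]}. A call has 1 to 10 rows; each row shifts and turns the commanded pose from where the row before left it, along the tool's axes as they then stand; what a row does not reach is not made up. A row lasts 1/10 s, in which the tool goes at most 50 mm and 8.59 degrees, less where a joint would pass 70% of its speed; a pose out of reach is approached as far as the arm can. A call is refused whole if a number of a shift passes 1 or a number of a turn 1, either way. A call with a gripper value outside its range is refused whole. The fingers move at their own pace and stop on an object; FORCE is the grip in N (left out, the last holds). Time passes only in rows, so rows that do not move let the fingers close. It gives the time, the measured TCP pose, the force, the opening and the grip force at its end, in the units of the state.
- env.state(): the state, without advancing time (a new reading comes with each control period).
- env.grab_frame(name): name is "scene" or "side" or "wrist"; returns the picture (384x512x3 uint8, red, green, blue); there is no depth.
- env.camera_model(name): a dict with "fx", "fy", "cx", "cy" (pixels), "D" ([k1, k2, p1, p2, k3] as OpenCV has them; the pictures are not rectified), "camera_from_world" (4x4, takes a point from world to camera coordinates). Camera axes: x right, y up, looking along -z (the intrinsics and any distortion apply to the point x, -y, -z); pixel columns grow to the right and rows downward; lengths in mm; the calibration is good to about 2 mm. A picture is of the moment at which its call begins: read the wrist's pose just before it. camera_model takes no time and is no camera call; for the wrist camera it gives the pose at the moment of the call.
- env.job_done(): hands the job in; it is judged then, once.
The state is a dict: "time_s": time; "qpos": joint angles; "qvel": joint speeds; "effort": joint torques, N m; "ee_pos": TCP position; "ee_rot": TCP orientation; "force": force on the tool from outside, world axes, zero at the start; "torque": the same for the moment, N m; "gripper_width": finger opening in mm; "gripper_force": force on a finger pad.
Only numpy, scipy, OpenCV 4.12 (cv2) and the standard library are available. Lean on these libraries where they do the work, as an engineer would, in place of code of your own. Each camera call takes 0.05 s, during which the arm holds its last target. There are 200 camera calls.

## Task

Set the pencil arm over the banding wheel: turn the rod about its own axis until the pencil holder stands upright with its knob on top, and draw the rod out until the ring mark just shows, flush with the mouth of the guide tube. Then, with a finger bearing on the rod to hold it at its mark, press the cam lever fully shut alongside it. Finish there while still holding, fingers pressing on the rod: do not let go, and leave the plate, pots, jar and tools around it where they are.

Things in the scene. Friction and masses are not known exactly. Their poses are not given: they have to be found in the camera images.
- gauge: Pencil arm, a fixed bench fixture: cast foot 110 x 130 mm, steel post, and on it a level aluminium guide tube with a rod through it. Origin under the foot's centre; x runs out along the rod, roughly from the robot's left to its right; y points to the side where the cam lever is; z up. Nothing on it but the rod's knob is higher than 14 mm above the rod's axis.
- mouth (a point): Centre of the guide tube's open mouth, on the rod's axis: 55 mm out (x) from gauge's origin and 165 mm above the table. Axes as gauge: x out along the rod, y to the lever side, z up. The square collar here reaches 13 mm to the side away from the lever, 29 mm to the lever side, 14 mm up and down. Beyond the mouth (+x) there are only the rod and the lever.
- rod: Round steel rod, 12 mm thick, 0.2 kg; it slides (drag 2 N) and turns about its axis (drag 0.2 N m) in the guide tube and stays where it is left; a finger pressed hard on its side and moved up or down can roll it. Origin on its axis where the pencil holder crosses its end, 70 to 105 mm from the mouth at the start, 135 at the mark. x outward, z up through the knob. Chuck block here: 18 x 20 x 20 mm.
- knob (a point): Centre of the knurled knob on the pencil holder, 37 mm from the rod's axis along rod's z; axes as rod. Knob 14 mm thick, 22 mm long along z. The place to take hold for turning and drawing out the rod. At the start it leans 0.30 to 0.65 rad off upright, to the side away from the lever (-y of mouth). The 7 mm pencil reaches 52 mm below the rod's axis.
- ring (a point): Ring mark: a dark ring 3 mm wide round the rod. This point is on the axis at the ring's inner edge (nearer the tube), 135 mm behind rod's origin, so it is inside the tube at the start. At the mark it coincides with mouth: the ring just shows. Axes as rod.
- lever (a joint): Cam lever angle (rad): 0 = shut, along the rod; starts 0.55 to 0.70 open, swung out level; stays where left; some 5 to 15 N near its end shuts it. Below about 0.4 the cam bites and tends to draw the rod 1 to 3 mm into the tube. One parallel grasp from above, 36 mm beyond the mouth, presses both together: one finger on the rod's side away from the lever, the other on the lever's outer face.
- lever_tip (a point): End of the flat steel lever, at the rod's height. Lever 54 mm from pin to end, 14 to 18 mm high, 6 to 7 mm thick; upright pin 6 mm back from the mouth and 19 mm to its +y side. Site x points along the lever away from the pin, y to its outer face, 3.5 mm from this point. Shut, the outer face is 22 mm from the rod's axis and the end is 48 mm beyond the mouth.
- wheel: Banding wheel (fixed), a round turntable 220 mm across, 60 mm high, under the outer end of the rod; origin under its centre.
- plate: Unglazed plate, 180 mm across and 24 mm high, loose on the wheel, its rim 84 to 86 mm above the table; origin under its centre. Leave alone.
- mug: White mug, 78 mm across, 85 mm high, beyond the arm; origin under its centre. Leave alone.
- glaze_jar: Glaze jar with a lid, 64 mm across, 85 mm high, on the robot's side of the arm; origin under its centre. Leave alone.
- bowl: Unglazed bowl, 110 mm across, 50 mm high; origin under its centre. Leave alone.
- vase: Small white vase, 80 mm across, 105 mm high; origin under its centre. Leave alone.
- brush: Glaze brush lying on the table. Leave alone.
- spatula: Spatula lying on the table. Leave alone.

How it is judged (in metres and radians):
On the way, in this order (a step that is already met when the one before it is completed fails the run):
1. the pencil holder is upright and the ring mark is at the mouth, with the lever still open (angle between rod's own z axis and vertical below 0.17 rad and x of ring in the frame of mouth between -0.004 and 0.004 m and value of joint lever above 0.48 rad), for 0.2 s.
2. the lever is shut with the fingers pressing on the rod (value of joint lever below 0.15 rad and contact force between the fingers and rod above 2 N), for 0.2 s.
At the end, for the whole second after the job is handed in: The cam lever is shut (within 0.15 rad), the pencil holder upright (within 0.17 rad, about 10 degrees), the ring's inner edge within 4 mm of the mouth, and the fingers still press on the rod with more than 2 N (all of step 2 and angle between rod's own z axis and vertical below 0.17 rad and x of ring in the frame of mouth between -0.004 and 0.004 m); the arm keeps its last pose, push and grip.
It fails at once if the lever is pressed nearly shut, or stays shut, with no finger pressing on the rod (value of joint lever below 0.25 rad and contact force between the fingers and rod below 0.3 N).
It fails at once if the plate, a pot, the jar or a tool is shifted (distance of any of plate, mug, glaze_jar, bowl, vase, brush, spatula from where it was at the start of the episode above 0.02 m).
It also fails if it takes over 38 s, if anything falls off the work surface, if the arm or the gripper's body presses on something with over 40 N, if the wrist force passes 120 N, or if a joint passes its speed limit or range.

## Working session

There is one attempt and no reset: what is moved stays moved. The work goes in short steps, Python scripts to look and compute and a shell command to move; the robot and the scene stay as the last step left them, time stands still between calls to the robot, and variables do not carry over. Pictures are saved under pics/ and viewed, at most 10 in all, crops included, and the job is handed in when it is done.

```bash
mkdir -p pics; ls; python3 - <<'E'
from workcell import env
import cv2,numpy as np
for n in ("scene","side"):
    f=env.grab_frame(n); cv2.imwrite(f"pics/{n}0.png",cv2.resize(f[:,:,::-1],(768,576),interpolation=cv2.INTER_CUBIC))
    m=env.camera_model(n); print(n,m["fx"],m["cx"],m["cy"],m["D"],np.round(m["camera_from_world"],3).tolist())
s=env.state();print(s["time_s"],s["ee_pos"],s["ee_rot"],s["gripper_width"])
E
```

```text
pics
scene 357.0936001807185 256.13825846459144 199.62393982670196 [-0.0517602  0.         0.         0.         0.       ] [[-0.759, 0.651, -0.009, 415.736], [-0.401, -0.456, 0.794, 116.83], [0.513, 0.606, 0.607, -1324.476], [0.0, 0.0, 0.0, 1.0]]
side 488.61789611656474 256.98505934284316 193.27865298304098 [-0.14190806  0.          0.          0.          0.        ] [[-0.899, -0.438, 0.002, 514.56], [0.342, -0.698, 0.629, -277.382], [-0.275, 0.566, 0.777, -1509.998], [0.0, 0.0, 0.0, 1.0]]
0.1 [ 201.20908179 -538.11069434  181.98613976] [-1.79907042e+02 -2.52650751e-03  2.04988916e+01] 91.08722426576868
```

View pics/scene0.png

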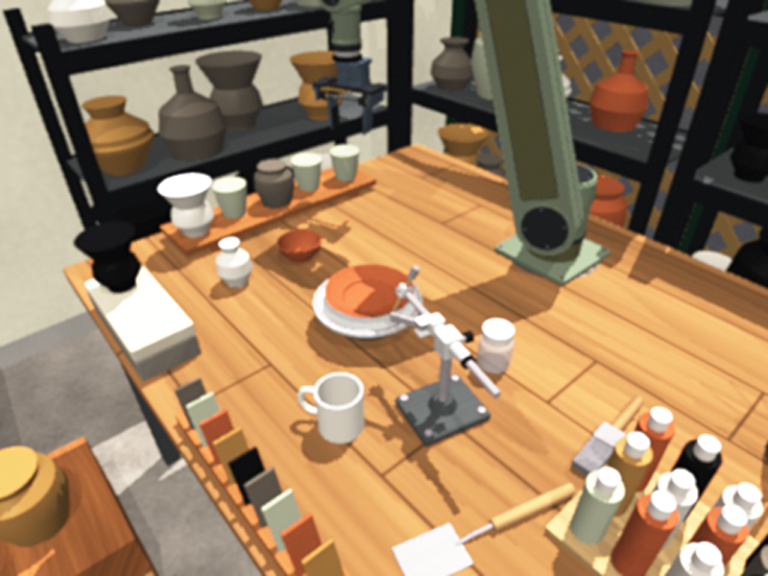

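View pics/side0.png

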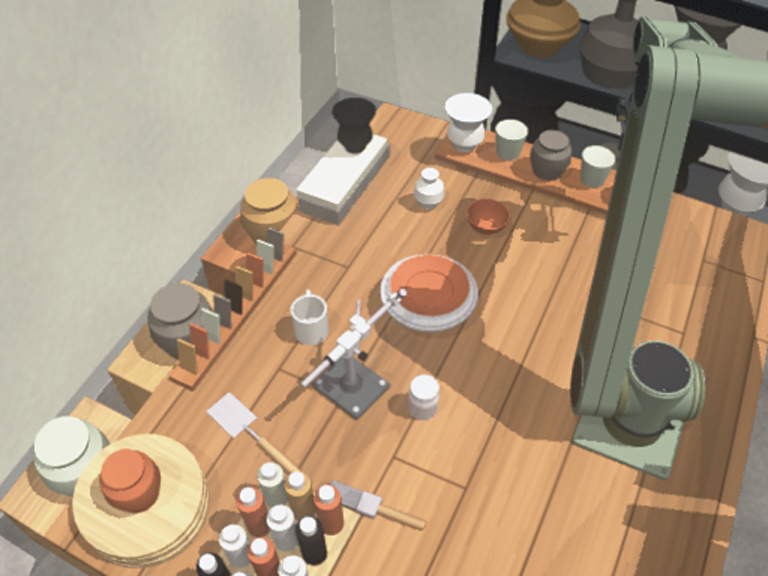

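Scene: the arm's tube is near (440,335) px, its knob near (413,273), and the lever lies on the mug side. In the side view the knob is near (402,295) and the foot near (350,385). I need enlarged crops for accurate points.

```bash
python3 - <<'E'
import cv2,numpy as np
o=[]
for n,x,y in (("scene",250,172),("side",195,180)):
    f=cv2.resize(cv2.imread(f"pics/{n}0.png"),(512,384),interpolation=cv2.INTER_AREA)[y:y+120,x:x+100]
    f=cv2.resize(f,None,fx=4,fy=4,interpolation=cv2.INTER_CUBIC)
    o.append(f)
cv2.imwrite("pics/crop0.png",np.hstack(o))
E
```

```text
(no output)
```

View pics/crop0.png

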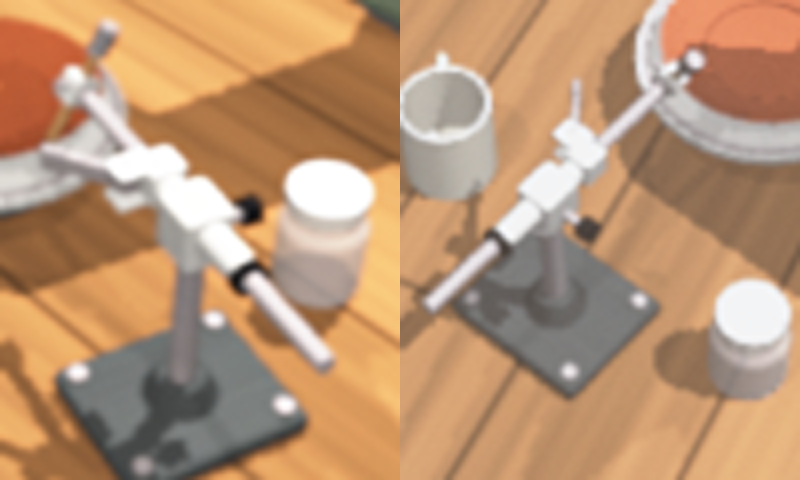

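```bash
cat > h.py <<'E'
from workcell import env
import numpy as np, cv2
from scipy.optimize import least_squares
def K(m): return np.array([[m["fx"],0,m["cx"]],[0,m["fy"],m["cy"]],[0,0,1.]])
def proj(m,P):
    T=np.array(m["camera_from_world"]); F=np.diag([1,-1,-1.])
    R=F@T[:3,:3]; t=F@T[:3,3]
    return cv2.projectPoints(np.atleast_2d(P).astype(float),cv2.Rodrigues(R)[0],t,K(m),np.array(m["D"]))[0][:,0]
def tri(ms,px,x0=(500,-100,150)):
    r=least_squares(lambda P:np.concatenate([proj(m,P)[0]-p for m,p in zip(ms,px)]),x0)
    return r.x,np.sqrt((r.fun**2).mean())
E
python3 - <<'E'
from h import *
ms=[env.camera_model("scene"),env.camera_model("side")]
pts=dict(tail=((322,360),(32,302)),chuck=((72,85),(280,78)),knob=((104,38),(294,60)),tip=((48,152),(176,85)),foot=((180,390),(156,299)))
c=lambda p,o:(np.array(p)+.5)/4-.5+o
for k,(a,b) in pts.items():
    print(k,*[np.round(v,1) for v in tri(ms,[c(a,(250,172)),c(b,(195,180))])])
E
```

```text
tail [599.6 297.2 165.1] 0.2
chuck [531.4  30.3 159.5] 0.3
knob [515.8  40.9 197.3] 0.3
tip [596.5  79.7 168.7] 0.1
foot [569.4 176.8  17.4] 0.1
```

Heights agree with the text: rod axis about 165 mm, foot and tail lie on one line. The rod points along about -104° and the lever is about 0.68 open. I lift, align to yaw -14.4° (tool x = mouth y, tool y = mouth x) and go across.

```bash
python3 -m jog '{"jaw":[91,91,91,91,91],"slide":[[0,0,-1],[0,0,-1],[0,0,-1],[0,0,-1],[0,0,0]],"spin":[1,1,1,1,0.36]}'; python3 -m jog '{"jaw":[91,91,91,91,91,91,91,91,91,91],"slide":[[0.24,-1,0],[0.24,-1,0],[0.24,-1,0],[0.24,-1,0],[0.24,-1,0],[0.24,-1,0],[0.24,-1,0],[0.24,-1,0],[0.24,-1,0],[0.24,-1,0]],"spin":[0,0,0,0,0,0,0,0,0,0]}'; python3 - <<'E'
from h import *
m=env.camera_model("wrist");T=np.array(m["camera_from_world"]);print(env.state()["ee_pos"],-T[:3,:3].T@T[:3,3],-T[2,:3],m["fx"])
E
```

```text
time_s: 0.6
ee_pos: [202.0, -540.3, 307.2]
ee_rot: [179.6, -0.3, -14.6]
force: [-0.5, -1.0, -1.0]
gripper_width: 91.2
gripper_force: 0.0
time_s: 1.6
ee_pos: [345.8, -264.5, 302.4]
ee_rot: [-180.0, 0.0, -14.4]
force: [0.0, -0.8, -0.3]
gripper_width: 90.9
gripper_force: 0.0
[ 345.79968768 -264.5369089   302.41135803] [ 414.74095666 -282.49089868  504.45260816] [-0.24804507  0.06345957 -0.96666774] 321.44404291752636
```

```bash
python3 -m jog '{"jaw":[91,91,91,91,91,91,91,91,91,91],"slide":[[0.24,-1,0],[0.24,-1,0],[0.24,-1,0],[0.24,-1,0],[0.24,-1,0],[0.24,-1,0],[0.24,-1,0],[0.24,-1,0],[0.24,-1,0],[0,0,0]],"spin":[0,0,0,0,0,0,0,0,0,0]}' |grep pos; cat > shot.py <<'E'
from h import *
import sys,pickle
n=sys.argv[1]; m=env.camera_model("wrist"); f=env.grab_frame("wrist"); m["ee"]=env.state()["ee_pos"]
pickle.dump(m,open(f"{n}.pkl","wb")); cv2.imwrite(f"pics/{n}_raw.png",f[:,:,::-1])
E
python3 shot.py w1
python3 -m jog '{"jaw":[91,91,91,91,91],"slide":[[0,-1,0],[0,-1,0],[0,-1,0],[0,-1,0],[0,0,0]],"spin":[0,0,0,0,0]}'|grep pos; python3 shot.py w2
python3 - <<'E'
from h import *
import pickle
o=[]
for n in("w1","w2"):
    m=pickle.load(open(n+".pkl","rb")); p=proj(m,[(531,30,165),(555.8,123.5,165),(596,80,165)])
    print(n,np.round(p,0).tolist(),m["ee"])
    f=cv2.imread(f"pics/{n}_raw.png"); o.append(f)
cv2.imwrite("pics/both.png",cv2.resize(np.hstack(o),(800,300)))
E
```

```text
ee_pos: [476.4, -17.8, 301.9]
ee_pos: [505.4, 97.4, 302.1]
w1 [[201.0, 134.0], [109.0, 133.0], [136.0, 84.0]] [475.55474919 -19.34349113 302.04731594]
w2 [[315.0, 135.0], [222.0, 133.0], [253.0, 84.0]] [505.01785147  95.79151999 302.27136358]
```

View pics/both.png

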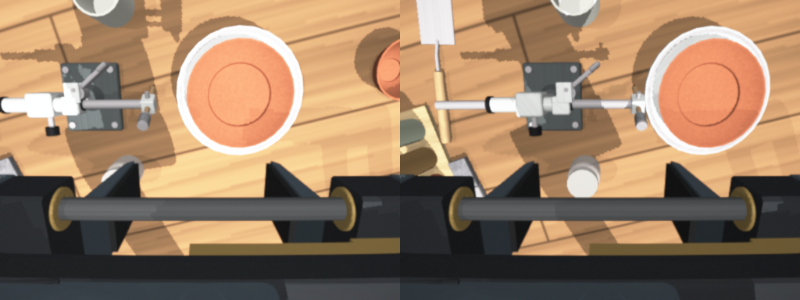

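```bash
python3 - <<'E'
import cv2,numpy as np
o=[]
for n,x in(("w1",90),("w2",205)):
    f=cv2.imread(f"pics/{n}_raw.png")[72:172,x:x+110]; o.append(cv2.resize(f,None,fx=3.6,fy=3.6,interpolation=cv2.INTER_CUBIC))
cv2.imwrite("pics/c2.png",np.hstack(o)); print(o[0].shape)
E
```

```text
(360, 396, 3)
```

View pics/c2.png

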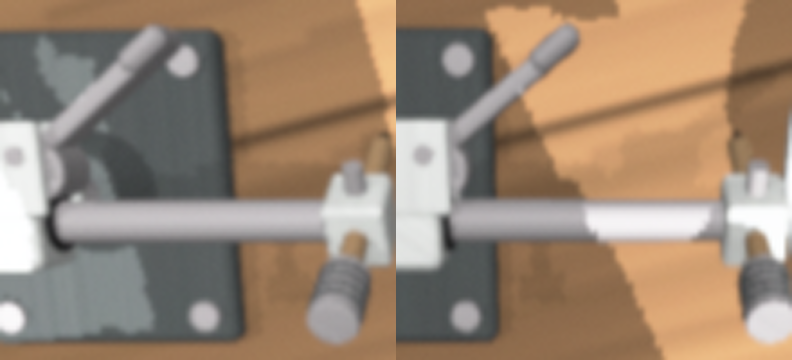

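```bash
python3 - <<'E'
from h import *
import pickle
ms=[pickle.load(open(n+".pkl","rb")) for n in("w1","w2")]
st=[env.camera_model("scene"),env.camera_model("side")]
c=lambda p,x:(np.array(p)+.5)/3.6-.5+(x,72)
d=np.radians(-104.4);X=np.array([np.cos(d),np.sin(d),0]);Y=np.array([-X[1],X[0],0])
pts=dict(mouth=((56,219),(50,221)),chuck=((357,220),(362,222)),knob=((338,294),(371,298)),tip=((158,40),(170,38)),boltA=((182,60),(62,60)),boltB=((204,317),(70,317)))
R={}
for k,(a,b) in pts.items():
    R[k]=r=tri(ms,[c(a,90),c(b,205)]); print(k,np.round(r[0],1),round(r[1],2))
    # intersect at plausible height
print("chuck-mouth in X,Y",[(float((R[k][0]-R['mouth'][0])@X),float((R[k][0]-R['mouth'][0])@Y)) for k in("chuck","knob","tip")])
E
```

```text
mouth [557.5 126.7 166.9] 0.24
chuck [535.9  40.3 173.2] 0.18
knob [519.   45.2 198.8] 0.38
tip [597.3  80.8 167.9] 0.1
boltA [610.  125.3  19.8] 0.06
boltB [509.  150.1  21.1] 0.03
chuck-mouth in X,Y [(89.06338213786832, 0.5330643735944026), (88.56493878294603, -17.008362062720217), (34.662800537553245, 49.9392859491504)]
```

Mouth is about (557,125,166), and the knob at (519,45,199) sits 88 mm out with 0.48 rad lean. These heights and offsets are all consistent with the given sizes. Next I grasp the knob.

```bash
python3 -m jog '{"jaw":[60,60,60,60,60,60,60,60],"slide":[[0.43,0.78,0],[0.43,0.78,0],[0,0,-0],[0,0,1],[0,0,1],[0,0,1],[0,0,0.9],[0,0,0]],"spin":[0,0,0,0,0,0,0,0]}' 40; python3 shot.py w3;python3 - <<'E'
import cv2
f=cv2.imread("pics/w3_raw.png");cv2.imwrite("pics/w3.png",f)
E
```

```text
time_s: 4.0
ee_pos: [515.2, 43.2, 182.4]
ee_rot: [179.8, 0.5, -14.4]
force: [0.3, -0.3, 0.4]
gripper_width: 60.2
gripper_force: 0.0
```

View pics/w3.png

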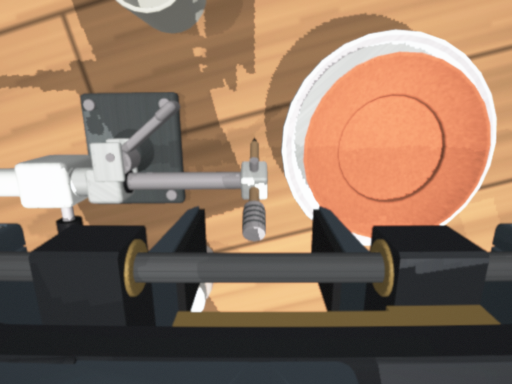

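```bash
python3 - <<'E'
from h import *
import pickle
m=pickle.load(open("w3.pkl","rb"));print(np.round(m["ee"],1))
d=np.radians(-104.4);X=np.array([np.cos(d),np.sin(d),0]);Y=np.array([-X[1],X[0],0])
e=m["ee"]
print("tip +-16", proj(m,[e-30*X+16*Y,e-30*X-16*Y, e-30*X+16*Y+(0,0,19)]).round())
for q in((519,45,198),(515,44,198),(511,44,198),(504,47,198)):print(q,proj(m,q).round())
E
```

```text
[517.1  43.4 184.8]
tip +-16 [[210. 191.]
 [212. 237.]
 [206. 199.]]
(519, 45, 198) [[254. 219.]]
(515, 44, 198) [[257. 225.]]
(511, 44, 198) [[258. 231.]]
(504, 47, 198) [[257. 242.]]
```

The picture shows the knob between the fingers at (254,217), matching its predicted place. Closing.

```bash
python3 -m jog '{"jaw":[40,25,10,5,5,5,5,5],"slide":[[0.1,0,0],[0,0,0],[0,0,0],[0,0,0],[0,0,0],[0,0,0],[0,0,0],[0,0,0]],"spin":[0,0,0,0,0,0,0,0]}' 40
```

```text
time_s: 4.85
ee_pos: [521.5, 43.4, 185.7]
ee_rot: [180.0, 0.0, -14.4]
force: [-0.3, -0.5, -0.4]
gripper_width: 5.2
gripper_force: 0.0
```

```bash
python3 shot.py w4;python3 - <<'E'
from h import *
f=cv2.imread("pics/w4_raw.png")[120:270,150:350];g=env.grab_frame("side")[:,:,::-1][150:300,200:400]
cv2.imwrite("pics/w4.png",np.hstack([cv2.resize(x,(400,300),interpolation=cv2.INTER_CUBIC) for x in(f,g)]))
E
```

```text
(no output)
```

View pics/w4.png

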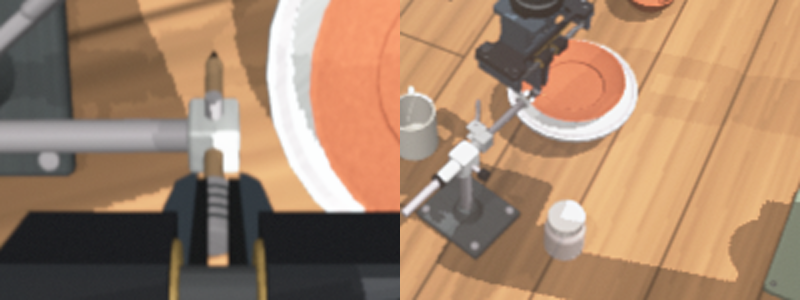

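```bash
python3 - <<'E'
from h import *
e=env.state()["ee_pos"]; o=[]; print(e,env.state()["gripper_width"])
for n in("scene","side"):
    p=proj(env.camera_model(n),e)[0]; print(n,p); x,y=int(p[0])-25,int(p[1])-40
    f=env.grab_frame(n)[y:y+75,x:x+50,::-1]; print(x,y)
    o.append(cv2.resize(f,(400,600),interpolation=cv2.INTER_CUBIC))
cv2.imwrite("pics/m5.png",np.hstack(o))
E
```

```text
[521.54967737  43.32682434 185.71818089] 5.255162473492396
scene [274.23449282 185.73405417]
249 145
side [265.90922497 197.42038678]
240 157
```

View pics/m5.png

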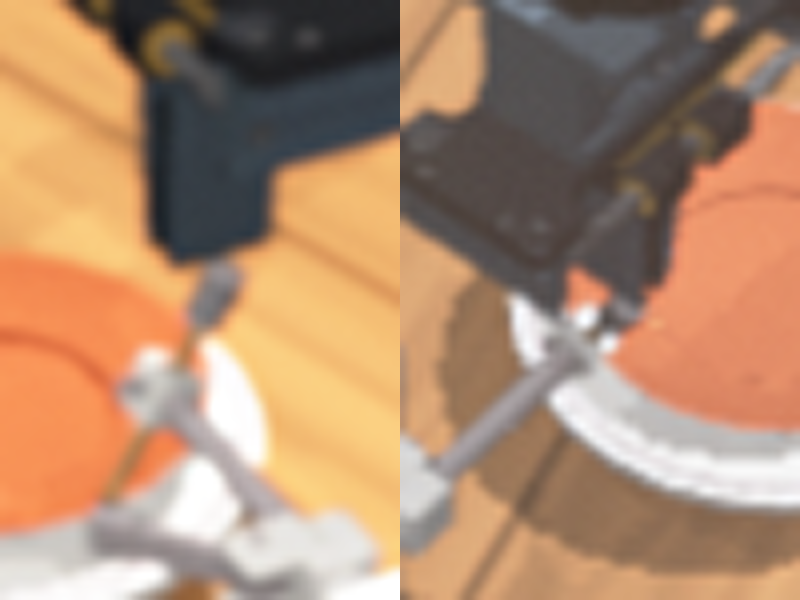

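```bash
python3 - <<'E'
from h import *
st=[env.camera_model("scene"),env.camera_model("side")]
a=lambda u,v:np.array((u,v))/8+(249,145)-.44
b=lambda u,v:np.array((u-400,v))/8+(240,157)-.44
for n,p,q in(("tip",(213,262),(608,298)),("knob",(213,295),(622,312)),("chuck",(160,385),(572,348))):
    print(n,tri(st,[a(*p),b(*q)]))
e=env.state()["ee_pos"]
for z in(0,12,24):print(z,[(proj(m,e+(0,0,z))[0]-o)*8 for m,o in zip(st,((249,145),(240,157)))])
E
```

```text
tip (array([520.9257094 ,  47.03635209, 211.65488928]), np.float64(0.5581410428389021))
knob (array([517.43967494,  42.37375945, 196.51208688]), np.float64(0.07856183233963068))
chuck (array([537.58705484,  42.07745623, 168.17753514]), np.float64(0.776918845766721))
0 [array([201.96286985, 325.89982427]), array([207.35416883, 323.44371436])]
12 [array([202.79322722, 295.10952757]), array([207.85803286, 303.65258798])]
24 [array([203.63508771, 263.82773377]), array([208.3677812 , 283.60925354])]
```

The view shows the fingertips just above the knob, about 24 mm higher than the reported TCP height, so the fingers closed over empty space. I open, go lower and check the force.

```bash
python3 -m jog '{"jaw":[40,40,40,40,40,40,40,40,40],"slide":[[0,0,0],[0,0,0],[0,0,0],[0,0,0],[0,0,0.2],[0,0,0.2],[0,0,0.2],[0,0,0],[0,0,0]],"spin":[0,0,0,0,0,0,0,0,0]}' 40; python3 -m jog '{"jaw":[20,10,5,5,5,5],"slide":[[0,0,0],[0,0,0],[0,0,0],[0,0,0],[0,0,0],[0,0,0]],"spin":[0,0,0,0,0,0]}' 40
```

```text
time_s: 5.95
ee_pos: [521.4, 43.3, 167.4]
ee_rot: [180.0, 0.0, -14.4]
force: [-0.3, 0.0, -0.0]
gripper_width: 39.7
gripper_force: 0.0
time_s: 6.55
ee_pos: [521.7, 43.6, 167.9]
ee_rot: [-180.0, -0.0, -14.4]
force: [1.2, 1.1, 1.2]
gripper_width: 12.1
gripper_force: 40.0
```

```bash
python3 -m jog '{"jaw":[5,5,5,5,5,5,5,5,5,5],"slide":[[0.07,0,-0.03],[0.07,0,-0.027],[0.07,0,-0.023],[0.07,0,-0.02],[0.07,0,-0.015],[0.07,0,-0.012],[0.073,0,-0.007],[0.073,0,-0.003],[0,0,0],[0,0,0]],"spin":[0,0,0,0,0,0,0,0,0,0]}' 45; python3 -m jog '{"jaw":[5,5,5,5,5,5,5,5,5,5],"slide":[[0,0.1,0],[0,0.15,0],[0,0.15,0],[0,0.15,0],[0,0.15,0],[0,0.15,0],[0,0.15,0],[0,0.15,0],[0,0.05,0],[0,0,0]],"spin":[0,0,0,0,0,0,0,0,0,0]}' 45; python3 shot.py w6
```

```text
time_s: 7.55
ee_pos: [533.3, 40.2, 171.7]
ee_rot: [180.0, 0.6, -14.4]
force: [-9.9, 5.0, 6.3]
gripper_width: 12.2
gripper_force: 45.0
time_s: 8.55
ee_pos: [524.5, 5.0, 171.7]
ee_rot: [180.0, 0.6, -14.4]
force: [-9.9, 2.5, 5.4]
gripper_width: 11.9
gripper_force: 45.0
```

```bash
python3 -m jog '{"jaw":[5,5,5,5,5,5,5,5,5],"slide":[[0.07,0,-0.01],[0.07,0,-0.005],[0.03,0,0],[0,0.1,0],[0,0.1,0],[0,0.05,0],[0,0,0],[0,0,0],[0,0,0]],"spin":[0,0,0,0,0,0,0,0,0]}' 45; python3 shot.py w7; python3 - <<'E'
from h import *
import pickle
m=pickle.load(open("w7.pkl","rb"));f=cv2.imread("pics/w7_raw.png");g=cv2.cvtColor(f,6).astype(np.float32)
d=np.radians(-104.4);X=np.array([np.cos(d),np.sin(d),0]);Y=np.array([-X[1],X[0],0])
M=np.array([557,125.3,165]);s=np.arange(-15,130,1.)
for yo in(-3,0,3):
    p=proj(m,[M+X*t+Y*yo+(0,0,5) for t in s]).astype(np.float32)
    v=cv2.remap(g,p[:,0],p[:,1],1).ravel();print(yo,[(int(a),int(b)) for a,b in zip(s,v)][:45:1])
p=proj(m,[M,M+X*131]);print(p)
x=int(p[0][0]);y=int(p[0][1]);print(x,y)
a=cv2.resize(f[y-45:y+45,x-20:x+160],(800,400),interpolation=cv2.INTER_CUBIC)
S=env.camera_model("side");q=proj(S,M+X*131)[0].astype(int);gs=env.grab_frame("side")[:,:,::-1];b1=cv2.resize(gs[q[1]-20:q[1]+20,q[0]-40:q[0]+40],(400,200),interpolation=cv2.INTER_CUBIC)
S=env.camera_model("scene");q=proj(S,M+X*131)[0].astype(int);gs=env.grab_frame("scene")[:,:,::-1];b2=cv2.resize(gs[q[1]-20:q[1]+20,q[0]-40:q[0]+40],(400,200),interpolation=cv2.INTER_CUBIC)
cv2.imwrite("pics/m7.png",np.vstack([a,np.hstack([b2,b1])]))
E
```

```text
time_s: 9.5
ee_pos: [527.5, -3.3, 172.2]
ee_rot: [180.0, 0.6, -14.4]
force: [-9.6, 3.2, 6.7]
gripper_width: 11.9
gripper_force: 45.0
-3 [(-15, 240), (-14, 239), (-13, 238), (-12, 237), (-11, 236), (-10, 232), (-9, 225), (-8, 208), (-7, 179), (-6, 147), (-5, 122), (-4, 82), (-3, 38), (-2, 24), (-1, 53), (0, 118), (1, 151), (2, 158), (3, 160), (4, 161), (5, 160), (6, 161), (7, 161), (8, 160), (9, 162), (10, 161), (11, 161), (12, 160), (13, 159), (14, 160), (15, 160), (16, 160), (17, 160), (18, 159), (19, 159), (20, 160), (21, 159), (22, 159), (23, 159), (24, 159), (25, 158), (26, 159), (27, 158), (28, 159), (29, 158)]
0 [(-15, 225), (-14, 226), (-13, 227), (-12, 227), (-11, 226), (-10, 224), (-9, 222), (-8, 221), (-7, 215), (-6, 205), (-5, 181), (-4, 125), (-3, 61), (-2, 31), (-1, 72), (0, 149), (1, 181), (2, 191), (3, 193), (4, 192), (5, 192), (6, 193), (7, 193), (8, 193), (9, 193), (10, 193), (11, 193), (12, 193), (13, 193), (14, 192), (15, 193), (16, 193), (17, 194), (18, 194), (19, 194), (20, 194), (21, 193), (22, 194), (23, 193), (24, 191), (25, 192), (26, 192), (27, 192), (28, 192), (29, 192)]
3 [(-15, 235), (-14, 235), (-13, 237), (-12, 239), (-11, 238), (-10, 237), (-9, 237), (-8, 238), (-7, 236), (-6, 232), (-5, 214), (-4, 169), (-3, 112), (-2, 52), (-1, 35), (0, 105), (1, 160), (2, 168), (3, 173), (4, 183), (5, 185), (6, 187), (7, 186), (8, 186), (9, 186), (10, 186), (11, 186), (12, 187), (13, 186), (14, 187), (15, 187), (16, 188), (17, 187), (18, 187), (19, 187), (20, 187), (21, 187), (22, 187), (23, 188), (24, 188), (25, 188), (26, 188), (27, 189), (28, 188), (29, 189)]
[[ 68.46522649 216.35646684]
 [256.67243903 216.83387577]]
68 216
```

View pics/m7.png

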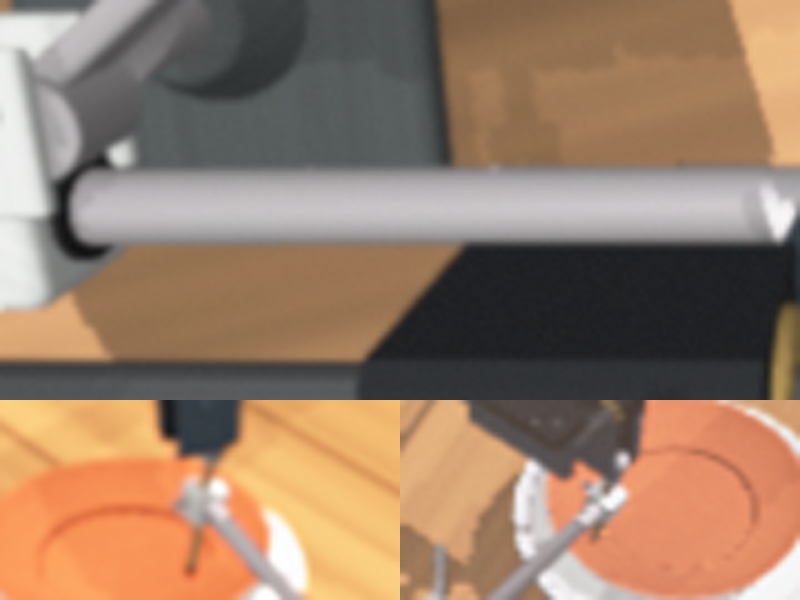

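```bash
python3 - <<'E'
from h import *
d=np.radians(-104.4);X=np.array([np.cos(d),np.sin(d),0]);Y=np.array([-X[1],X[0],0]);Z=np.array([0,0,1.])
O=np.array([557,125.3,165])+X*132
for n,tip,kn in(("scene",(190,572),(212,465)),("side",(595,540),(622,460))):
    S=env.camera_model(n);print(n,"seen dx/dy",(kn[0]-tip[0])/(kn[1]-tip[1]))
    for th in(0,.1,.2,.3,.4,.5):
        a=Z*np.cos(th)-Y*np.sin(th);p=proj(S,[O-52*a,O+40*a]);v=p[1]-p[0];print(th,round(v[0]/v[1],3),v*5)
E
```

```text
scene seen dx/dy -0.205607476635514
0 -0.001 [   0.13999221 -139.67807838]
0.1 -0.107 [  15.32279258 -143.46138342]
0.2 -0.208 [  30.36549967 -145.82278736]
0.3 -0.307 [  45.12043567 -146.73777449]
0.4 -0.407 [  59.44248921 -146.19572936]
0.5 -0.508 [  73.19046222 -144.20005007]
side seen dx/dy -0.3375
0 -0.039 [  3.57298168 -92.59083931]
0.1 -0.175 [ 14.8488562  -84.76427313]
0.2 -0.341 [ 25.97275998 -76.09844253]
0.3 -0.552 [ 36.8353655  -66.67887921]
0.4 -0.836 [ 47.32992582 -56.59840421]
0.5 -1.248 [ 57.35329618 -45.95623945]
```

Wrist view: the rod emerges from the dark bore at crop (70,210) and no ring shows yet. Scene view (pencil 190,572; knob 212,465) and side view both give a remaining lean of 0.20 rad. More turn and draw.

```bash
cat > prof.py <<'E'
from h import *
import pickle,sys
d=np.radians(-104.4);X=np.array([np.cos(d),np.sin(d),0]);Y=np.array([-X[1],X[0],0])
M=np.array([557,125.3,165]);s=np.arange(-8,10,.5)
for n in sys.argv[1:]:
    m=pickle.load(open(n+".pkl","rb"));g=cv2.cvtColor(cv2.imread(f"pics/{n}_raw.png"),6).astype(np.float32)
    for yo in(0,2):
        p=proj(m,[M+X*t+Y*yo+(0,0,5.7) for t in s]).astype(np.float32);v=cv2.remap(g,p[:,0],p[:,1],1).ravel()
        h=(v.min()+v[-1])/2; lo=s[v<h];print(n,yo,"dark",lo.min(),lo.max(),"min",int(v.min()))
E
python3 -m jog '{"jaw":[5,5,5,5,5,5,5,5,5],"slide":[[0.06,0,-0.01],[0.06,0,-0.008],[0.06,0,-0.005],[0.07,0,0],[0,0.08,0],[0,0.08,0],[0,0,0],[0,0,0],[0,0,0]],"spin":[0,0,0,0,0,0,0,0,0]}' 45; python3 shot.py w8;python3 prof.py w1 w2 w6 w7 w8
```

```text
time_s: 10.55
ee_pos: [534.1, -10.0, 172.5]
ee_rot: [180.0, 0.5, -14.4]
force: [-7.3, 2.4, 4.4]
gripper_width: 12.3
gripper_force: 45.0
w1 0 dark -3.5 0.0 min 49
w1 2 dark -2.5 0.5 min 74
w2 0 dark -2.5 0.0 min 71
w2 2 dark -2.0 1.0 min 141
w6 0 dark -3.0 -0.5 min 29
w6 2 dark -2.0 0.0 min 31
w7 0 dark -3.5 -0.5 min 28
w7 2 dark -2.5 0.0 min 35
w8 0 dark -3.0 4.5 min 32
w8 2 dark -2.5 4.5 min 34
```

```bash
python3 - <<'E'
from h import *
import pickle
d=np.radians(-104.4);X=np.array([np.cos(d),np.sin(d),0]);Y=np.array([-X[1],X[0],0]);Z=np.array([0,0,1.])
M=np.array([557,125.3,165]);s=np.arange(-6,9,.5)
for n in("w7","w8"):
    m=pickle.load(open(n+".pkl","rb"));g=cv2.cvtColor(cv2.imread(f"pics/{n}_raw.png"),6).astype(np.float32)
    p=proj(m,[M+X*t+(0,0,5.7) for t in s]).astype(np.float32);v=cv2.remap(g,p[:,0],p[:,1],1).ravel();print(n,[(float(a),int(b)) for a,b in zip(s,v)])
O=M+X*138
# pencil lean: expected pencil vs brown pixels (scene): print centroid per row of dark line against bright plate
for n in("scene","side"):
    S=env.camera_model(n);f=env.grab_frame(n)
    for th in(0,.1,.2,-.1):
        a=Z*np.cos(th)-Y*np.sin(th);q=proj(S,[O-50*a,O-14*a]);print(n,th,q.round(1).tolist())
    q=proj(S,[O-54*Z,O-12*Z]);y0,y1=int(q[1][1]),int(q[0][1])+2;x0=int(q[:,0].min())-9
    for y in range(y0,y1):print(y,x0,f[y,x0:x0+20].sum(1).tolist())
E
```

```text
w7 [(-6.0, 200), (-5.5, 191), (-5.0, 180), (-4.5, 164), (-4.0, 141), (-3.5, 108), (-3.0, 77), (-2.5, 51), (-2.0, 34), (-1.5, 28), (-1.0, 41), (-0.5, 77), (0.0, 121), (0.5, 151), (1.0, 170), (1.5, 182), (2.0, 187), (2.5, 190), (3.0, 191), (3.5, 191), (4.0, 191), (4.5, 191), (5.0, 191), (5.5, 191), (6.0, 191), (6.5, 191), (7.0, 191), (7.5, 191), (8.0, 191), (8.5, 191)]
w8 [(-6.0, 213), (-5.5, 204), (-5.0, 192), (-4.5, 173), (-4.0, 150), (-3.5, 119), (-3.0, 86), (-2.5, 58), (-2.0, 37), (-1.5, 32), (-1.0, 51), (-0.5, 81), (0.0, 123), (0.5, 144), (1.0, 143), (1.5, 124), (2.0, 88), (2.5, 60), (3.0, 40), (3.5, 37), (4.0, 67), (4.5, 109), (5.0, 156), (5.5, 178), (6.0, 188), (6.5, 192), (7.0, 193), (7.5, 193), (8.0, 193), (8.5, 192)]
scene 0 [[260.7, 198.7], [260.7, 188.1]]
scene 0.1 [[259.1, 199.1], [260.2, 188.2]]
scene 0.2 [[257.5, 199.4], [259.8, 188.3]]
scene -0.1 [[262.3, 198.1], [261.1, 188.0]]
187 251 [404, 412, 419, 430, 432, 448, 480, 512, 517, 491, 491, 563, 639, 648, 586, 522, 491, 482, 481, 477]
188 251 [455, 451, 447, 446, 442, 447, 464, 487, 496, 479, 460, 487, 549, 578, 549, 5
[... 1888 characters left out ...]
, 482, 483, 484, 481, 479, 479, 479, 481, 480]
196 263 [502, 505, 493, 460, 422, 420, 462, 452, 373, 347, 439, 480, 484, 481, 477, 480, 479, 477, 481, 478]
197 263 [501, 489, 459, 427, 418, 455, 473, 436, 354, 361, 448, 478, 476, 479, 479, 476, 479, 480, 480, 481]
198 263 [488, 456, 421, 422, 460, 474, 477, 448, 366, 380, 449, 474, 477, 479, 480, 481, 479, 482, 478, 481]
199 263 [454, 416, 425, 466, 482, 480, 474, 471, 428, 439, 467, 464, 471, 476, 479, 478, 481, 476, 475, 478]
200 263 [421, 445, 479, 480, 483, 486, 484, 477, 470, 475, 479, 474, 470, 476, 477, 478, 476, 481, 480, 477]
201 263 [477, 558, 551, 500, 481, 483, 488, 480, 475, 471, 476, 479, 477, 469, 477, 476, 477, 475, 478, 478]
```

Ring inner edge is about +2 mm from the mouth (enough margin for the cam's draw-in), and the lean is about 0.06. I trim the lean, hold, release the knob and rise while the lever is still open.

```bash
python3 -m jog '{"jaw":[5,5,5,5,5,5],"slide":[[0.05,0,0],[0.02,0,0],[0,0,0],[0,0,0],[0,0,0],[0,0,0]],"spin":[0,0,0,0,0,0]}' 45; python3 -m jog '{"jaw":[20,30,40,40,40,40,60,91,91,91],"slide":[[0,0,0],[0,0,0],[0,0,0],[0,0,0],[0,0,-0.5],[0,0,-1],[0,0,-1],[0,0,-1],[0,0,0],[0,0,0]],"spin":[0,0,0,0,0,0,0,0,0,0]}' 40;python3 shot.py w9; python3 - <<'E'
from h import *
import pickle
d=np.radians(-104.4);X=np.array([np.cos(d),np.sin(d),0]);Y=np.array([-X[1],X[0],0]);Z=np.array([0,0,1.])
M=np.array([557,125.3,165]);s=np.arange(-6,9,.5)
for n in("w9",):
    m=pickle.load(open(n+".pkl","rb"));g=cv2.cvtColor(cv2.imread(f"pics/{n}_raw.png"),6).astype(np.float32)
    p=proj(m,[M+X*t+(0,0,5.7) for t in s]).astype(np.float32);print(p[0]);v=cv2.remap(g,p[:,0],p[:,1],1).ravel();print(n,[(float(a),int(b)) for a,b in zip(s,v)])
O=M+X*137
for n in("scene","side"):
    S=env.camera_model(n);f=env.grab_frame(n)
    q=proj(S,[O-54*Z,O-12*Z]);y0,y1=int(q[1][1]),int(q[0][1])+2;x0=int(q[:,0].min())-6
    for y in range(y0+2,y1-1):print(y,x0,f[y,x0:x0+13].sum(1).tolist())
E
```

```text
time_s: 11.3
ee_pos: [536.0, -10.5, 172.4]
ee_rot: [180.0, 0.6, -14.4]
force: [-8.2, 2.8, 4.0]
gripper_width: 11.9
gripper_force: 45.0
time_s: 12.3
ee_pos: [540.5, -11.5, 278.4]
ee_rot: [-180.0, -0.1, -14.4]
force: [0.7, 0.4, -1.0]
gripper_width: 69.1
gripper_force: 0.0
[116.75064 196.85538]
w9 [(-6.0, 212), (-5.5, 204), (-5.0, 193), (-4.5, 180), (-4.0, 164), (-3.5, 148), (-3.0, 127), (-2.5, 107), (-2.0, 86), (-1.5, 73), (-1.0, 75), (-0.5, 83), (0.0, 103), (0.5, 120), (1.0, 126), (1.5, 126), (2.0, 103), (2.5, 81), (3.0, 70), (3.5, 63), (4.0, 87), (4.5, 111), (5.0, 138), (5.5, 162), (6.0, 175), (6.5, 188), (7.0, 191), (7.5, 194), (8.0, 194), (8.5, 194)]
189 254 [489, 484, 471, 461, 446, 425, 401, 401, 436, 514, 605, 654, 638]
190 254 [498, 504, 502, 491, 462, 402, 352, 374, 433, 473, 512, 548, 551]
191 254 [488, 499, 509, 510, 487, 426, 355, 373, 439, 470, 478, 486, 510]
192 254 [484, 491, 502, 509, 488, 429, 346, 352, 419, 462, 478, 478, 488]
193 254 [481, 486, 494, 503, 484, 417, 346, 359, 412, 451, 480, 490, 487]
194 254 [480, 481, 487, 491, 474, 415, 360, 397, 431, 444, 479, 493, 
[... 266 characters left out ...]
405, 449, 483, 488, 490, 489, 485]
199 254 [483, 492, 498, 504, 497, 477, 464, 480, 489, 485, 486, 486, 482]
200 254 [478, 486, 492, 499, 504, 497, 494, 495, 488, 486, 485, 484, 480]
194 265 [557, 657, 697, 694, 657, 550, 439, 434, 498, 518, 510, 504, 501]
195 265 [600, 674, 682, 649, 565, 513, 432, 343, 421, 490, 506, 507, 505]
196 265 [493, 486, 532, 556, 518, 494, 430, 343, 429, 493, 502, 502, 501]
197 265 [455, 426, 442, 490, 491, 489, 418, 350, 450, 497, 501, 497, 496]
198 265 [424, 427, 472, 486, 491, 475, 409, 358, 444, 492, 499, 499, 489]
199 265 [424, 463, 489, 493, 490, 490, 455, 418, 449, 481, 490, 499, 490]
200 265 [472, 478, 485, 487, 488, 493, 490, 493, 495, 491, 488, 497, 498]
```

```bash
python3 -m jog '{"jaw":[91,91,91,91,91,91,91,91,91,91],"slide":[[0.11,-0.84,0],[0.11,-0.84,0],[0.11,-0.84,0],[0.11,-0.84,0],[0,0,0],[0,0,0],[0,0,0],[0,0,0],[0,0,0],[0,0,0]],"spin":[0,0,0,0,-1,-1,-1,-1,-1,-1]}' 40; python3 -m jog '{"jaw":[91,91,91,91,91,91,91,91],"slide":[[0,0,0],[0,0,0],[0,0,0],[0,0,0],[0,0,0],[0,0,0],[0,0,0],[0,0,0]],"spin":[-1,-1,-1,-1,-1,-0.25,0,0]}' 40; python3 - <<'E'
from h import *
e=env.state()["ee_pos"];d=np.radians(-104.4);X=np.array([np.cos(d),np.sin(d),0]);Y=np.array([-X[1],X[0],0]);M=np.array([557,125.3,165]);print((e-M)@X,(e-M)@Y)
E
```

```text
time_s: 13.45
ee_pos: [577.5, 83.0, 276.5]
ee_rot: [-179.9, 0.1, 34.0]
force: [-0.3, -0.8, -0.1]
gripper_width: 90.7
gripper_force: 0.0
time_s: 14.25
ee_pos: [577.7, 83.0, 277.1]
ee_rot: [-179.9, 0.0, 75.6]
force: [-0.2, 0.3, -0.3]
gripper_width: 90.9
gripper_force: 0.0
35.846977482325414 30.618524939806
```

```bash
python3 -m jog '{"jaw":[91,91,91,91,91,91,91,91],"slide":[[0,0,1],[0,0,1],[0,0,1],[0,0,0.8],[0,0,0.5],[0,0,0.4],[0,0,0],[0,0,0]],"spin":[0,0,0,0,0,0,0,0]}' 40; python3 - <<'E'
from h import *
o=[];e=env.state()["ee_pos"]
for n in("scene","side"):
    p=proj(env.camera_model(n),e+(0,0,24))[0].astype(int);print(n,p,"crop origin",p-(33,25))
    o.append(cv2.resize(env.grab_frame(n)[p[1]-25:p[1]+25,p[0]-33:p[0]+34,::-1],(400,300),interpolation=cv2.INTER_CUBIC))
w=cv2.resize(env.grab_frame("wrist")[84:384,:,::-1],(512,300))
cv2.imwrite("pics/m10.png",np.vstack([np.hstack(o),np.hstack([w,np.zeros((300,288,3),np.uint8)])]))
E
```

```text
time_s: 15.05
ee_pos: [578.4, 83.1, 137.4]
ee_rot: [180.0, -0.0, 75.6]
force: [0.1, -0.7, 0.0]
gripper_width: 91.0
gripper_force: 0.0
scene [268 209] crop origin [235 184]
side [243 205] crop origin [210 180]
```

View pics/m10.png

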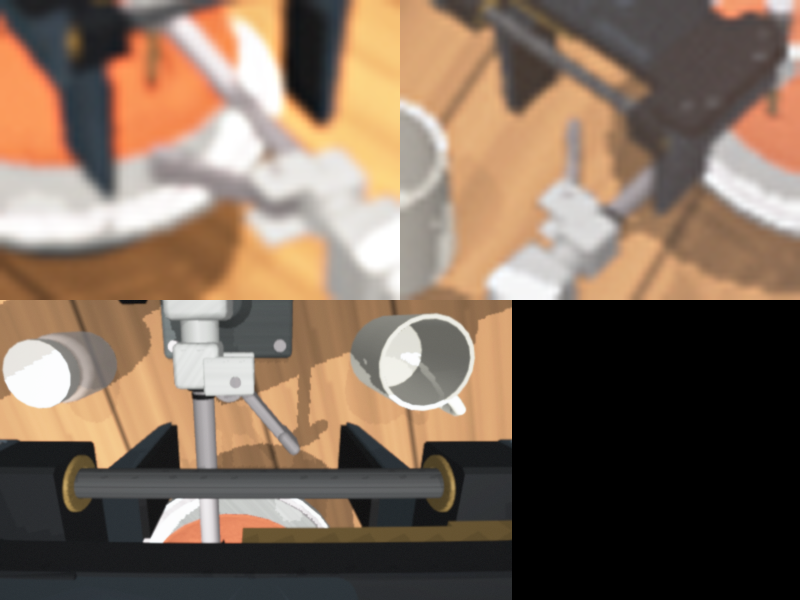

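The rod and open lever both lie between the two fingers. In the wrist view the rod is at column 205, the lever end at (297,450) and the finger tips at columns 178 and 340. I triangulate the finger tips for true height and X.

```bash
python3 - <<'E'
from h import *
d=np.radians(-104.4);X=np.array([np.cos(d),np.sin(d),0]);Y=np.array([-X[1],X[0],0]);M=np.array([557,125.3,165])
st=[env.camera_model("scene"),env.camera_model("side")]
for n,a,b in(("lev",(105,195),(118,110)),("rod",(320,120),(270,212)),("rodB",(292,95),(265,210)),("levtip",(158,165),(173,122))):
    P,r=tri(st,[np.array(a)/6+(235,184)-.4,np.array(b)/6+(210,180)-.4]);print(n,((P-M)@X).round(1),((P-M)@Y).round(1),P.round(1),round(r,2))
e=env.state()["ee_pos"]
for yo in(-45,45):
  for dz in(0,24):
    for xo in(-16,16):
      Q=e+X*xo+Y*yo+(0,0,dz);print(yo,dz,xo,[((proj(m,Q)[0]-o+.4)*6).round() for m,o in zip(st,((235,184),(210,180)))])
E
```

```text
lev 24.9 80.0 [628.3  81.3 167. ] 0.01
rod 27.7 -20.9 [529.9 103.7 166.5] 0.24
rodB 33.6 -15.1 [534.   96.5 171.6] 2.16
levtip 35.4 52.2 [598.7  78.  166. ] 0.51
-45 0 -16 [array([313., 191.]), array([249., 245.])]
-45 0 16 [array([275., 148.]), array([290., 207.])]
-45 24 -16 [array([315., 146.]), array([249., 217.])]
-45 24 16 [array([277., 104.]), array([290., 179.])]
45 0 -16 [array([120., 255.]), array([118., 154.])]
45 0 16 [array([ 86., 209.]), array([159., 117.])]
45 24 -16 [array([119., 210.]), array([116., 126.])]
45 24 16 [array([ 84., 164.]), array([158.,  89.])]
```

Finger tips are really at z≈167, about 29 mm above the reported TCP. I lower another 16 mm, then bring the rod-side finger gently onto the rod.

```bash
python3 -m jog '{"jaw":[91,91,91,91],"slide":[[0,0,0.27],[0,0,0.27],[0,0,0],[0,0,0]],"spin":[0,0,0,0]}' 30; python3 -m jog '{"jaw":[84,78,74,72,72,72],"slide":[[0,0,0],[0,0,0],[0,0,0],[0,0,0],[0,0.1,0],[0,0,0]],"spin":[0,0,0,0,0,0]}' 30
```

```text
time_s: 15.6
ee_pos: [577.7, 83.0, 120.3]
ee_rot: [-179.9, 0.0, 75.6]
force: [0.4, 0.0, 0.0]
gripper_width: 90.8
gripper_force: 0.0
time_s: 16.2
ee_pos: [577.7, 83.1, 120.6]
ee_rot: [-179.6, 0.0, 75.6]
force: [-7.0, 2.5, 4.1]
gripper_width: 72.0
gripper_force: 3.7
```

```bash
python3 -m jog '{"jaw":[68,64,60,56,52,52],"slide":[[0,-0.067,0],[0,-0.067,0],[0,-0.067,0],[0,-0.067,0],[0,-0.067,0],[0,0,0]],"spin":[0,0,0,0,0,0]}' 30; python3 shot.py w11; python3 - <<'E'
from h import *
e=env.state()["ee_pos"];d=np.radians(-104.4);X=np.array([np.cos(d),np.sin(d),0]);Y=np.array([-X[1],X[0],0]);M=np.array([557,125.3,165]);print((e-M)@X,(e-M)@Y)
E
```

```text
time_s: 16.8
ee_pos: [567.8, 84.0, 120.6]
ee_rot: [-179.6, 0.2, 75.6]
force: [-6.1, -1.5, 4.2]
gripper_width: 51.9
gripper_force: 7.6
37.34607647474086 20.736591538962355
```

```bash
python3 -m jog '{"jaw":[48,44,40,36,36],"slide":[[0,-0.067,0],[0,-0.067,0],[0,-0.067,0],[0,-0.067,0],[0,0,0]],"spin":[0,0,0,0,0]}' 30; python3 -m jog '{"jaw":[33,30,27,24,20,20,20,20],"slide":[[0,-0.05,0],[0,-0.05,0],[0,-0.04,0],[0,0,0],[0,0,0],[0,0,0],[0,0,0],[0,0,0]],"spin":[0,0,0,0,0,0,0,0]}' 40; python3 - <<'E'
from h import *
e=env.state()["ee_pos"];d=np.radians(-104.4);X=np.array([np.cos(d),np.sin(d),0]);Y=np.array([-X[1],X[0],0]);M=np.array([557,125.3,165]);print((e-M)@X,(e-M)@Y)
E
```

```text
time_s: 17.35
ee_pos: [560.1, 86.2, 120.7]
ee_rot: [-179.6, 0.2, 75.6]
force: [-6.9, -1.3, 4.4]
gripper_width: 35.9
gripper_force: 6.2
time_s: 18.15
ee_pos: [555.6, 87.7, 120.7]
ee_rot: [-179.6, 0.1, 75.6]
force: [-8.3, -0.5, 6.1]
gripper_width: 25.8
gripper_force: 40.0
36.81882943746374 7.987543659976083
```

```bash
python3 shot.py w12; python3 - <<'E'
from h import *
import pickle
d=np.radians(-104.4);X=np.array([np.cos(d),np.sin(d),0]);Y=np.array([-X[1],X[0],0]);Z=np.array([0,0,1.])
M=np.array([557,125.3,165]);s=np.arange(-6,12,.5)
for n in("w11","w12"):
    m=pickle.load(open(n+".pkl","rb"));g=cv2.cvtColor(cv2.imread(f"pics/{n}_raw.png"),6).astype(np.float32)
    for yo in(-2,1):
        p=proj(m,[M+X*t+Y*yo+(0,0,5.7) for t in s]).astype(np.float32);v=cv2.remap(g,p[:,0],p[:,1],1).ravel();print(n,yo,p[12],[(float(a),int(b)) for a,b in zip(s,v)])
O=M+X*137
for n in("scene","side"):
    S=env.camera_model(n);f=env.grab_frame(n)
    q=proj(S,[O-54*Z,O-12*Z]);y0,y1=int(q[1][1]),int(q[0][1])+2;x0=int(q[:,0].min())-6
    for y in range(y0+2,y1-1):print(y,x0,f[y,x0:x0+13].sum(1).tolist())
E
```

```text
w11 -2 [212.37755 178.40663] [(-6.0, 232), (-5.5, 233), (-5.0, 232), (-4.5, 232), (-4.0, 231), (-3.5, 228), (-3.0, 223), (-2.5, 214), (-2.0, 199), (-1.5, 172), (-1.0, 123), (-0.5, 70), (0.0, 51), (0.5, 82), (1.0, 124), (1.5, 144), (2.0, 152), (2.5, 155), (3.0, 142), (3.5, 106), (4.0, 62), (4.5, 35), (5.0, 27), (5.5, 30), (6.0, 51), (6.5, 97), (7.0, 139), (7.5, 158), (8.0, 161), (8.5, 162), (9.0, 162), (9.5, 162), (10.0, 162), (10.5, 163), (11.0, 161), (11.5, 160)]
w11 1 [218.55263 178.4252 ] [(-6.0, 227), (-5.5, 227), (-5.0, 226), (-4.5, 226), (-4.0, 225), (-3.5, 224), (-3.0, 218), (-2.5, 209), (-2.0, 193), (-1.5, 167), (-1.0, 128), (-0.5, 89), (0.0, 78), (0.5, 107), (1.0, 147), (1.5, 171), (2.0, 179), (2.5, 177), (3.0, 160), (3.5, 119), (4.0, 72), (4.5, 41), (5.0, 33), (5.5, 37), (6.0, 61), (6.5, 110), (7.0, 155), (7.5, 177), (8.0, 182), (8.5, 182), (9.0, 181), (9.5, 181), (10.0, 181), (10.5, 182), (11.0, 182), (11.5, 182)]
w12 -2 [238.58594 179.34734] [(-6.0, 234), (-5.5, 235), (-5.0, 235), (-4.5, 236), (-4.0, 235), (-3.5, 233), (-3.0, 229), (-2.5, 221), (-2.0, 207), (-1.5, 176), (
[... 1482 characters left out ...]
402, 457, 476, 468, 421, 285, 179]
199 254 [229, 319, 433, 478, 480, 455, 452, 473, 476, 468, 425, 296, 185]
200 254 [291, 376, 452, 481, 487, 481, 477, 479, 477, 472, 428, 300, 188]
194 265 [225, 226, 223, 223, 222, 225, 227, 222, 231, 226, 230, 237, 234]
195 265 [222, 219, 220, 222, 228, 224, 226, 227, 226, 230, 225, 230, 231]
196 265 [229, 220, 219, 227, 225, 229, 224, 225, 229, 229, 233, 247, 230]
197 265 [224, 222, 225, 228, 226, 226, 224, 228, 230, 229, 231, 240, 226]
198 265 [221, 228, 225, 224, 224, 224, 225, 224, 230, 233, 229, 218, 202]
199 265 [224, 226, 223, 223, 227, 229, 224, 227, 230, 224, 216, 200, 208]
200 265 [223, 226, 228, 228, 227, 226, 228, 232, 222, 213, 202, 212, 228]
```

The lever is shut (pads 25.8 mm apart, which is 28 nominal with the same -2 mm bias seen on the knob). The ring reads about +2.4 to +3 mm, so I ease the held rod in slightly for margin.

```bash
cat > ring.py <<'E'
from h import *
import pickle,sys
d=np.radians(-104.4);X=np.array([np.cos(d),np.sin(d),0]);Y=np.array([-X[1],X[0],0])
M=np.array([557,125.3,165]);s=np.arange(-6,12,.1)
for n in sys.argv[1:]:
    m=pickle.load(open(n+".pkl","rb"));g=cv2.cvtColor(cv2.imread(f"pics/{n}_raw.png"),6).astype(np.float32)
    for yo in(-2,1):
        p=proj(m,[M+X*t+Y*yo+(0,0,5.7) for t in s]).astype(np.float32);v=cv2.remap(g,p[:,0],p[:,1],1).ravel()
        b=v<v[-1]*.55; print(n,yo,"dark edges",(s[1:][np.diff(b.astype(int))!=0]).round(1),"X,Y",((m["ee"]-M)@X).round(1))
E
python3 -m jog '{"jaw":[20,20,20,20,20],"slide":[[0.05,0,0],[0.05,0,0],[0.05,0,0],[0,0,0],[0,0,0]],"spin":[0,0,0,0,0]}' 40; python3 shot.py w13; python3 ring.py w9 w11 w12 w13
```

```text
time_s: 18.8
ee_pos: [555.5, 87.4, 120.7]
ee_rot: [-179.5, 0.6, 75.7]
force: [-10.6, -12.2, 7.7]
gripper_width: 26.2
gripper_force: 40.0
w9 -2 dark edges [-3.   0.1  2.   4.5] X,Y 136.7
w9 1 dark edges [-1.6  0.2  2.   4.5] X,Y 136.7
w11 -2 dark edges [-0.6  0.6  3.7  6.5] X,Y 37.3
w11 1 dark edges [-0.7  0.5  3.7  6.5] X,Y 37.3
w12 -2 dark edges [-0.7  0.6  3.3  6. ] X,Y 36.8
w12 1 dark edges [-0.8  0.6  3.3  6. ] X,Y 36.8
w13 -2 dark edges [-0.6  0.7  3.2  5.8] X,Y 37.1
w13 1 dark edges [-0.7  0.6  3.3  5.8] X,Y 37.1
```

```bash
python3 -m jog '{"jaw":[20,20,20,20,20,20],"slide":[[0,0,0],[0.05,0,0],[0.05,0,0],[0.05,0,0],[0,0,0],[0,0,0]],"spin":[0,0,0,0,0,0]}' 60; python3 shot.py w14; python3 ring.py w14;python3 -m jog '{"jaw":[20,20,20,20,20,20],"slide":[[0.05,0,0],[0.05,0,0],[0.05,0,0],[0.05,0,0],[0,0,0],[0,0,0]],"spin":[0,0,0,0,0,0]}' 60; python3 shot.py w15; python3 ring.py w15
```

```text
time_s: 19.45
ee_pos: [555.0, 87.4, 120.7]
ee_rot: [-179.5, 1.1, 75.7]
force: [-13.4, -23.7, 11.6]
gripper_width: 24.8
gripper_force: 60.0
w14 -2 dark edges [-0.5  0.7  3.   5.6] X,Y 37.2
w14 1 dark edges [-0.6  0.6  3.   5.7] X,Y 37.2
time_s: 20.1
ee_pos: [555.2, 88.4, 120.6]
ee_rot: [-179.4, 1.6, 75.8]
force: [-16.1, -35.6, 13.3]
gripper_width: 24.9
gripper_force: 60.0
w15 -2 dark edges [-0.4  4.4] X,Y 36.2
w15 1 dark edges [-0.5  0.9  1.6  4.4] X,Y 36.2
```

```bash
python3 -m jog '{"jaw":[20,20,20,20,20,20,20],"slide":[[-0.07,0,0],[-0.07,0,0],[-0.07,0,0],[-0.07,0,0],[0,0,0],[0,0,0],[0,0,0]],"spin":[0,0,0,0,0,0,0]}' 60; python3 shot.py w16; python3 ring.py w16; python3 - <<'E'
from h import *
d=np.radians(-104.4);X=np.array([np.cos(d),np.sin(d),0]);Z=np.array([0,0,1.])
O=np.array([557,125.3,165])+X*136
S=env.camera_model("scene");f=env.grab_frame("scene");q=proj(S,[O-54*Z,O-12*Z])
for y in range(int(q[1][1])+5,int(q[0][1])+1):print(y,f[y,254:267].sum(1).tolist())
E
```

```text
time_s: 20.85
ee_pos: [555.3, 88.7, 120.6]
ee_rot: [-179.5, 0.7, 75.7]
force: [-11.0, -13.6, 9.3]
gripper_width: 24.4
gripper_force: 60.0
w16 -2 dark edges [-0.5  0.6  1.8  4.5] X,Y 35.8
w16 1 dark edges [-0.6  0.6  1.9  4.6] X,Y 35.8
192 [198, 240, 331, 404, 404, 351, 295, 271, 275, 269, 253, 249, 238]
193 [203, 211, 257, 304, 303, 278, 253, 248, 257, 263, 260, 229, 194]
194 [201, 201, 225, 249, 256, 247, 254, 293, 315, 325, 327, 268, 189]
195 [202, 211, 246, 292, 315, 292, 300, 372, 409, 408, 395, 312, 211]
196 [206, 237, 320, 398, 414, 361, 342, 410, 451, 451, 429, 335, 219]
197 [207, 264, 387, 465, 462, 391, 346, 418, 463, 467, 445, 348, 225]
198 [202, 279, 410, 478, 472, 424, 387, 433, 468, 471, 455, 363, 240]
199 [207, 279, 409, 480, 484, 459, 447, 462, 473, 472, 451, 369, 242]
200 [226, 300, 416, 476, 487, 482, 477, 480, 476, 470, 450, 371, 243]
```

```bash
python3 -c "
from workcell import env
print(env.job_done())"
```

```text
the job is handed in; nothing more can be done
None
```

Job handed in, verdict not returned: by my last measurements the holder is within about 0.05 rad of upright, the ring about 1–2 mm out from the mouth, the lever shut (judged from the finger opening), and the fingers still hold rod and lever at 60 N grip.

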